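# Drop the work rest to its next hole

## Task

The taller of the two telescoping work rests on the carving bench is set one hole too high for the next panel. Work its push button and lower it by one hole, so that the catch snaps into the very next hole below and the button stands fully out again. Push gently, do not bend the catch against the end of its hole, and leave the other rest and the things on the bench alone.

Things in the scene. Friction and masses are not known exactly. Their poses are not given: they have to be found in the camera images.
- tall_pad (a point): Centre of the top face of the taller rest's flat beech pad, 64 mm (own x) by 150 mm (own y), 19 mm thick with its steel plate; z up. On the tube's axis, 224 mm above the bench at the start. The pad cannot turn or tilt. Push on the bare wood, own y -65 to +15 mm, to push the tube without touching the button.
- tall_button_top (a point): Centre of the top of the taller rest's round steel push button, 26 mm across, 50 mm along the pad's own +y from the pad centre; 14 mm above the pad when fully out. Pressed straight down 10 mm against a spring (3 N at first, 6 N fully down) it draws back the catch pin inside the post: the last 3 mm set the tube free.
- tall: Fixed post of the taller rest: grey 44 mm square post, top at 138 mm, round iron base 130 mm across screwed to the bench; origin on the bench at its axis, own axes parallel to the pad's. The pad's 30 mm steel tube telescopes straight down into it. It hides the holes; the next one, drilled by hand, lies 24 to 38 mm below the first, each time different; there is none below that.
- tall_tube (a joint): How far the taller rest's tube is down, m: 0 in the starting hole, 0.062 at the bottom. Unlatched, a downward push of 7 to 11 N (plus 40 N per m/s) moves it; it stays where left. With the button not held, pushed at up to 50 mm/s, the pin snaps into the next hole and stops it dead (play 1.5 mm either way); with the button held it slides past.
- tall_button (a joint): Travel of the taller rest's button, m: 0 fully out (catch in a hole), 0.010 fully pressed. While the pin rides on the wall between holes the released button comes up only to 0.007 (7 mm above the pad); it pops fully out when the pin meets a hole.
- low_pad (a point): Centre of the top face of the pad of the other, lower rest, 179 mm above the bench; same make as the taller one and also screwed down, with its own button (top 193 mm above the bench) 50 mm along its pad's own +y. To be left as it is.
- low_tube (a joint): How far the lower rest's tube has been pushed down, in m; 0 at the start and to stay so.
- low_button (a joint): Travel of the lower rest's button, in m; 0 at the start and to stay so.
- chisel: Flat chisel with wooden handle, 220 mm long, 26 mm thick, lying between the rests; origin on the bench under its ferrule. A bystander.
- hammer: Hammer lying on the bench. A bystander.
- oilstone: Dark sharpening stone 200 x 55 x 25 mm, origin under its centre. A bystander.
- panel: Pale wooden panel 200 x 160 x 12 mm with a round paper pattern, origin under its centre. A bystander.
- tack_box: Open cardboard box 90 x 70 x 50 mm, origin under its centre. A bystander.
- mug: White mug, 76 mm across, 85 mm tall, origin under its centre. A bystander.
- offcut: Dark wood offcut 90 x 45 x 35 mm, origin under its centre. A bystander.
- gouge: Gouge with wooden handle, 210 mm long, 22 mm thick, origin on the bench under the end of its handle. A bystander.

How it is judged (in metres and radians):
On the way, in this order (a step that is already met when the one before it is completed fails the run):
1. the taller rest's button is pressed in and its tube has left the starting hole, moving down (value of joint tall_tube above 0.004 m and value of joint tall_button above 0.005 m), for 0.05 s.
2. the catch has snapped into the next hole, the button fully out (value of joint tall_tube between 0.022 and 0.041 m and value of joint tall_button below 0.002 m), for 0.2 s.
At the end, for the whole second after the job is handed in: The taller rest stands at rest 22 to 41 mm lower than at the start with its catch in the next hole (button out to within 2 mm of fully out); the lower rest's tube and button are as they were (within 3 mm) (all of step 2 and velocity of joint tall_tube between -0.005 and 0.005 m/s and value of joint each of low_tube, low_button below 0.003 m); the robot touches nothing.
It fails at once if a rest is pushed harder than 60 N, which would bend the catch (contact force between any of tall, low and the fingers above 60 N or contact force between any of tall, low and the arm above 60 N).
It fails at once if the lower rest is pushed down or its button pressed in (value of joint low_tube above 0.005 m or value of joint low_button above 0.006 m).
It fails at once if a bystander is shifted by more than 30 mm (distance of any of chisel, hammer, oilstone, panel, tack_box, mug, offcut, gouge from where it was at the start of the episode above 0.03 m).
It also fails if it takes over 35 s, if anything falls off the work surface, if the arm or the gripper's body presses on something with over 40 N, if the wrist force passes 120 N, or if a joint passes its speed limit or range.

## Robot

A 6-joint arm with a two-finger parallel gripper is mounted at the origin on the work surface. World frame = base frame: x ahead of the robot, y to its left, z up, the work surface at z = 0. Lengths are in m, angles in degrees, forces in N, time in s.
With the tool pointing down it reaches from about 0.275 to 0.825 m from the base axis. Payload 5.2 kg.
Tool frame: the origin (TCP) lies midway between the tips of the shut fingers; the grasp point (between the pads) lies 19 mm behind it; z points along the fingers, x is the direction in which the jaws open and shut, and the axes are right-handed (so a half turn about z gives the same grasp; the last joint's range is limited). The gripper opens to 93 mm and grips with 3 to 60 N. Pads are 15 mm wide; open, the fingers measure 128 mm over their backs; the gripper's body (75 mm by 188 mm) begins 65 mm behind the grasp point.
Start: joints at [-11.62, 14.817, 87.949, -0, 77.235, -11.62], TCP at [0.55, 0, 0.219] pointing down, gripper open.
Joint ranges: [-179.93, 179.93], [-52.35, 119.4], [10.71, 147.94], [-69.91, 249.91], [12.55, 155.21], [-178.61, 178.61]. Speed limits (degrees/s): [147.25, 147.25, 180, 180, 180, 180].

## Interface

Orientations are given as a 3x3 rotation matrix whose columns are the frame's x, y, z axes.
In Python, from rig import status, eyes, ticket gives the robot as it stands.
- The arm moves only by the shell command python3 -m pendant 'ROWS'. ROWS is text: rows parted by semicolons, each of 5 numbers parted by spaces: the shift along the tool's x, y, z in m, then the turn about the tool's z in rad, then the opening, from -1 (shut) to 1 (fully open). A call has 1 to 8 rows; each row is the pose to reach, as a shift and turn from the pose measured when the call began, along the tool's axes at that moment; what a row does not reach only later rows make up. A row lasts 1/8 s, in which the tool goes at most 62.5 mm and 10.7 degrees, less where a joint would pass 70% of its speed; a pose out of reach is approached as far as the arm can. A call with a gripper value outside its range is refused whole. The fingers move at their own pace and stop on an object; the grip force is fixed at half the most. Time passes only in rows, so rows that repeat a pose let the fingers close. It gives the time, the measured TCP pose, the force and the opening at its end, in the units of the state.
- status.state(): the state, without advancing time (a new reading comes with each control period).
- eyes.camera(name): name is "scene" or "side" or "wrist"; returns the picture (420x560x3 uint8, blue, green, red); there is no depth.
- eyes.camera_params(name): a dict with "K" (3x3 intrinsics, pixels), "k1" (the pictures are not rectified: a ray, as slopes to the right and down, at radius r is drawn at 1 + k1 r^2 times it, then the intrinsics apply), "xyz" and "orientation" of the camera in the world. Camera axes: x right, y down, z forward; pixel columns grow to the right and rows downward; lengths in m; the calibration is good to about 2 mm. A picture is of the moment at which its call begins: read the wrist's pose just before it. camera_params takes no time and is no camera call; for the wrist camera it gives the pose at the moment of the call.
- ticket.job_done(): hands the job in, once; it reports no verdict.
The state is a dict: "time": time; "joints": joint angles; "joint_vel": joint speeds; "joint_torque": joint torques, N m; "tcp_pos": TCP position; "tcp_rot": TCP orientation; "force": force on the tool from outside, world axes, zero at the start; "wrist_torque": the same for the moment, N m; "width": finger opening in m.
Only numpy, scipy, OpenCV 4.12 (cv2) and the standard library are available. Lean on these libraries where they do the work, as an engineer would, in place of code of your own. Each camera call takes 0.05 s, during which the arm holds its last target.

## Working session

There is one attempt and no reset: what is moved stays moved. The work goes in short steps, Python scripts to look and compute and a shell command to move; the robot and the scene stay as the last step left them, time stands still between calls to the robot, and variables do not carry over. Pictures are saved under pics/ and viewed, and the job is handed in when it is done.

```bash
mkdir -p pics; ls; python3 - <<'E'
from rig import status, eyes
import cv2
print(status.state())
for n in ["scene","side","wrist"]:
    print(n,eyes.camera_params(n)); cv2.imwrite(f"pics/{n}0.png",eyes.camera(n))
E
```

```text
pics
{'time': 0.0, 'joints': array([-1.16185259e+01,  1.48583050e+01,  8.80082478e+01,  3.95627231e-04,
        7.72343680e+01, -1.16202762e+01]), 'joint_vel': array([-0.14690507, -0.05275477, -0.11783471, -0.01240178, -0.07977275,
       -0.07018228]), 'joint_torque': array([ 2.41929010e-04, -4.37298238e+01, -2.84004611e+01,  7.19661056e-02,
        4.11791797e-02, -1.14769305e-04]), 'tcp_pos': array([5.49478158e-01, 1.43451349e-04, 2.17846488e-01]), 'tcp_rot': array([[ 9.99998514e-01,  2.87058296e-05, -1.72395073e-03],
       [ 2.93287905e-05, -9.99999934e-01,  3.61332401e-04],
       [-1.72394025e-03, -3.61382425e-04, -9.99998449e-01]]), 'force': array([0.14946086, 0.5686932 , 0.33659722]), 'wrist_torque': array([-0.0019793 , -0.03556826, -0.00845907]), 'width': 0.09294044392450787}
scene {'K': array([[424.49152388,   0.        , 277.20455496],
       [  0.        , 424.49152388, 212.81779872],
       [  0.        ,   0.        ,   1.        ]]), 'k1': -0.0695179689643511, 'xyz': array([ 1.29336354, -0.36091991,  1.30642045]), 'orientation': array([[ 0.4401415 ,  0.74089742, -0.50
[... 258 characters left out ...]
1.        ]]), 'k1': -0.13055449755137843, 'xyz': array([0.51825328, 1.07303244, 0.90774691]), 'orientation': array([[-0.99887979, -0.02081849,  0.04249414],
       [-0.04671511,  0.57694692, -0.81544463],
       [-0.00754053, -0.81651628, -0.57727316]])}
wrist {'K': array([[336.25381094,   0.        , 280.86124111],
       [  0.        , 336.25381094, 210.91765485],
       [  0.        ,   0.        ,   1.        ]]), 'k1': -0.012547097906788825, 'xyz': array([0.54975247, 0.08049364, 0.38341097]), 'orientation': array([[ 9.99997625e-01,  2.85036682e-05, -2.17923695e-03],
       [-5.96945016e-04, -9.58093586e-01, -2.86454752e-01],
       [-2.09607796e-03,  2.86455372e-01, -9.58091293e-01]])}
```

View pics/scene0.png

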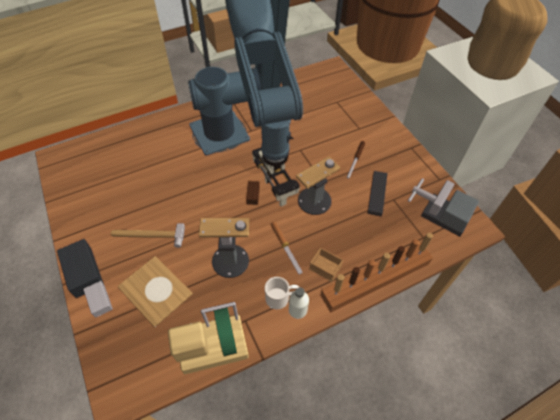

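View pics/side0.png

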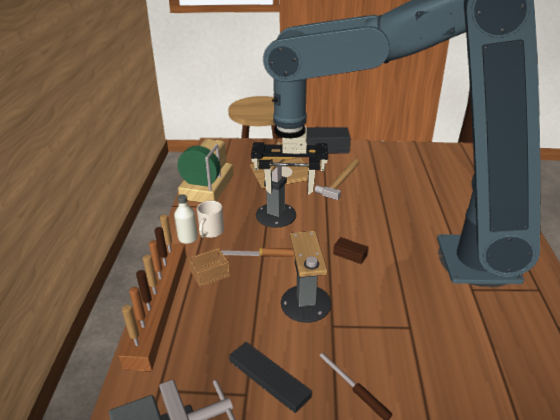

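View pics/wrist0.png

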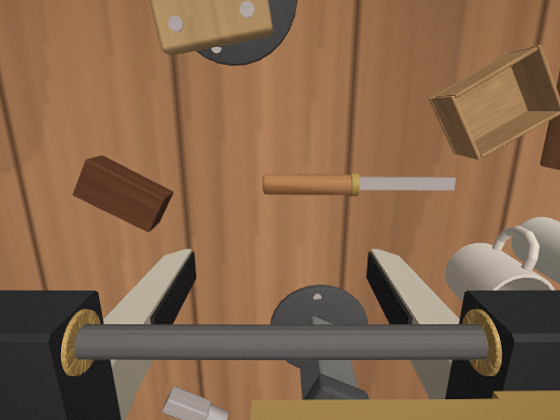

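```bash
python3 - <<'E'
import cv2,numpy as np
s=cv2.imread('pics/scene0.png'); d=cv2.imread('pics/side0.png')
a=cv2.resize(s[150:290,180:360],None,fx=4,fy=4,interpolation=cv2.INTER_CUBIC)
cv2.imwrite('pics/sz.png',a)
a=cv2.resize(d[130:330,230:350],None,fx=3,fy=3,interpolation=cv2.INTER_CUBIC)
cv2.imwrite('pics/dz.png',a)
E
```

```text
(no output)
```

View pics/sz.png

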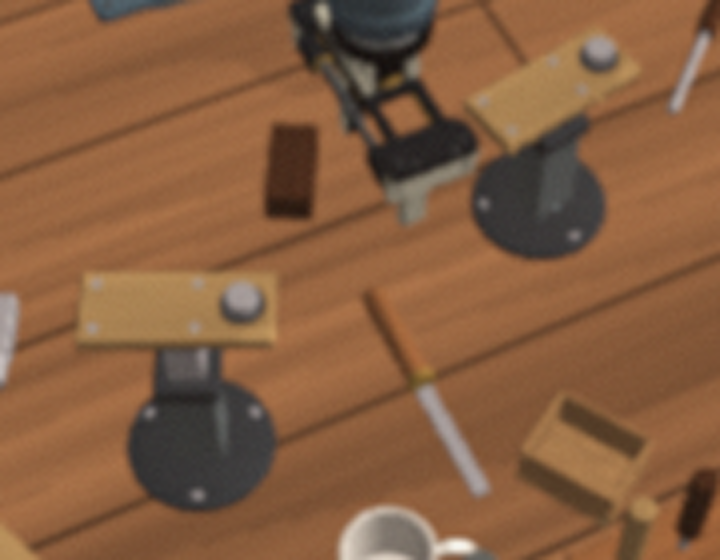

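View pics/dz.png

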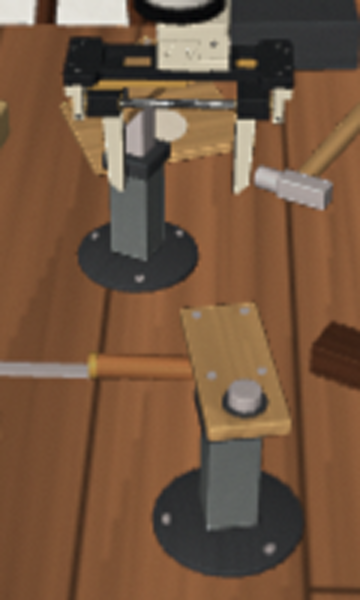

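```bash
cat > h.py <<'E'
import numpy as np,cv2
from rig import eyes
def ray(P,u,v):
    d=np.array([P['k1'],0,0,0,0.])
    n=cv2.undistortPoints(np.array([[[u,v]]],float),P['K'],d)[0,0]
    r=P['orientation']@np.array([n[0],n[1],1]); return P['xyz'],r
def atz(P,u,v,z):
    o,r=ray(P,u,v); return o+r*(z-o[2])/r[2]
def proj(P,X):
    c=P['orientation'].T@(np.array(X)-P['xyz']); a=c[:2]/c[2]
    a=a*(1+P['k1']*(a@a)); return P['K'][:2,:2]@a+P['K'][:2,2]
E
python3 - <<'E'
from h import *
P=eyes.camera_params('scene')
np.set_printoptions(precision=4,suppress=True)
f=lambda x,y,z: print((x,y),atz(P,180+(x+.5)/4-.5,150+(y+.5)/4-.5,z))
for p in [(97,284),(198,284),(92,328),(195,327),(85,272),(278,273)]: f(*p,.224)
f(242,296,.238)
f(202,440,.006)
print('low')
for p in [(482,102),(554,62),(512,131),(582,90)]: f(*p,.179)
f(600,50,.193);f(540,205,.006)
E
```

```text
(97, 284) [ 0.5547 -0.243   0.224 ]
(198, 284) [ 0.5886 -0.1734  0.224 ]
(92, 328) [ 0.5904 -0.2604  0.224 ]
(195, 327) [ 0.6234 -0.1903  0.224 ]
(85, 272) [ 0.5403 -0.2474  0.224 ]
(278, 273) [ 0.606  -0.1143  0.224 ]
(242, 296) [ 0.6221 -0.1502  0.238 ]
(202, 440) [ 0.5979 -0.1945  0.006 ]
low
(482, 102) [0.4923 0.1255 0.179 ]
(554, 62) [0.4797 0.2035 0.179 ]
(512, 131) [0.5316 0.1335 0.179 ]
(582, 90) [0.5181 0.2097 0.179 ]
(600, 50) [0.4952 0.2394 0.193 ]
(540, 205) [0.5052 0.1905 0.006 ]
```

```bash
python3 -m pendant '0 0 -0.05 0 -1; 0 0 -0.075 0 -1; 0.03 0.05 -0.075 0 -1; 0.06 0.1 -0.075 0 -1; 0.07 0.12 -0.075 0 -1; 0.07 0.12 -0.075 0 -1; 0.07 0.12 -0.075 0 -1'; python3 - <<'E'
from rig import status, eyes
import cv2
from h import *
s=status.state();print(s['tcp_pos'],s['width'])
P=eyes.camera_params('wrist')
for n in ['wrist','scene','side']: cv2.imwrite(f"pics/{n}1.png",eyes.camera(n))
import json
json.dump({k:np.array(v).tolist() for k,v in P.items()},open('pw1.json','w'))
print(proj(P,[.622,-.150,.238]),proj(P,s['tcp_pos']))
E
```

```text
time: 1.02
tcp_pos: [0.6191, -0.1185, 0.2929]
tcp_rot: [[1.0, 0.001, -0.002], [0.001, -1.0, 0.001], [-0.002, -0.001, -1.0]]
force: [-0.3, 0.3, 0.1]
width: 0.0275
[ 0.61906798 -0.11850461  0.29285866] 0.027479519888679176
[285.33973458 271.90981132] [281.17606778 265.71225354]
```

View pics/wrist1.png

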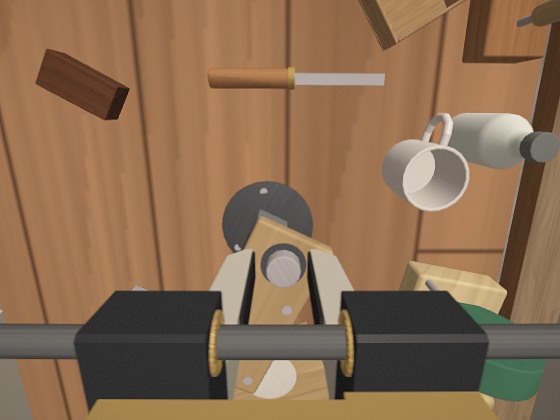

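View pics/side1.png

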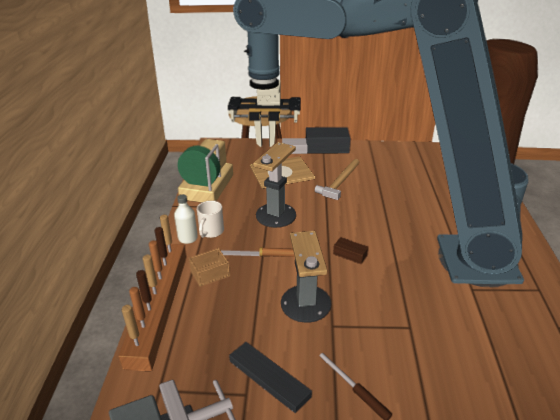

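```bash
python3 - <<'E'
import json
from h import *
P={k:np.array(v) if k!='k1' else v for k,v in json.load(open('pw1.json')).items()}
a=cv2.imread('pics/wrist1.png')[200:330,220:340]
cv2.imwrite('pics/wz.png',cv2.resize(a,None,fx=4.5,fy=4.5,interpolation=cv2.INTER_CUBIC))
print(atz(P,284,267,.238),atz(P,287,311,.224),atz(P,248,381,.224))
E
```

```text
[ 0.62101972 -0.14609887  0.238     ] [ 0.62363687 -0.19159018  0.224     ] [ 0.59047644 -0.26082248  0.224     ]
```

View pics/wz.png

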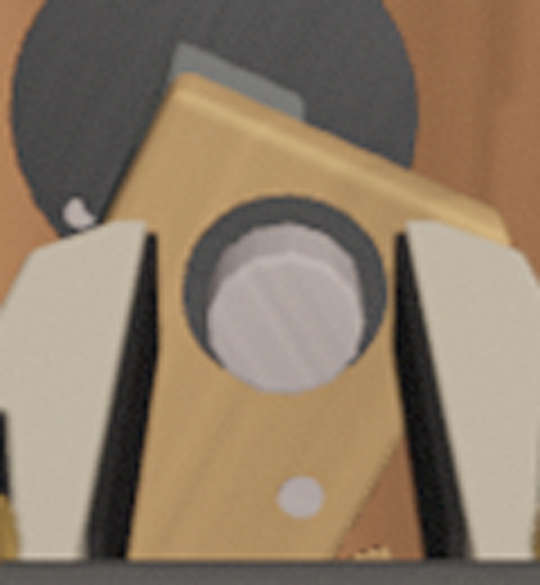

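```bash
python3 -m pendant '0.002 0.0315 0 0 -1; 0.002 0.0315 0.01 0 -1; 0.002 0.0315 0.025 0 -1; 0.002 0.0315 0.036 0 -1;0.002 0.0315 0.042 0 -1;0.002 0.0315 0.046 0 -1;0.002 0.0315 0.046 0 -1'; python3 - <<'E'
from h import *
from rig import status
P=eyes.camera_params('wrist'); s=status.state()
print(proj(P,s['tcp_pos']),proj(P,[.621,-.15,.238]),s['tcp_pos'],s['force'])
ims=[cv2.resize(eyes.camera('wrist')[180:330,200:360],(640,600)),]
cv2.imwrite('pics/w2.png',ims[0])
E
```

```text
time: 2.05
tcp_pos: [0.6213, -0.1496, 0.2473]
tcp_rot: [[1.0, 0.002, -0.001], [0.002, -1.0, 0.001], [-0.001, -0.001, -1.0]]
force: [-0.3, -0.0, 0.2]
width: 0.0003
[281.20614902 265.66540145] [280.65844976 258.9687057 ] [ 0.62131553 -0.14963459  0.2473415 ] [-0.31668699 -0.01065345  0.24833608]
```

View pics/w2.png

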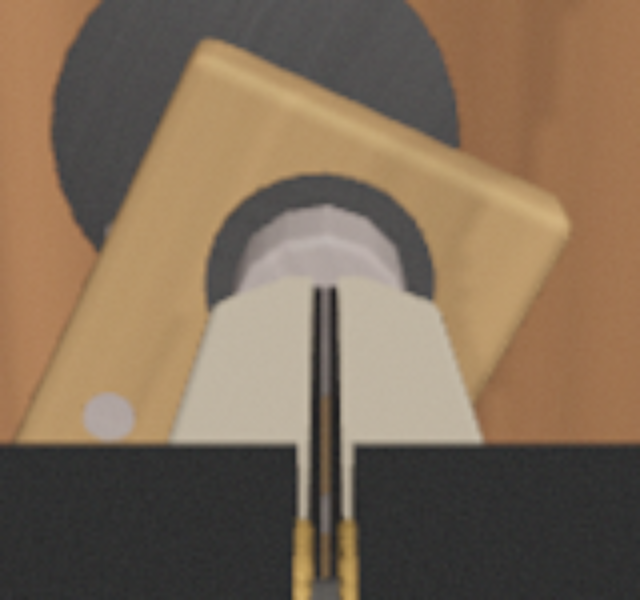

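```bash
python3 -m pendant '0 0 0.003 0 -1; 0 0 0.006 0 -1; 0 0 0.008 0 -1; 0 0 0.010 0 -1; 0 0 0.012 0 -1; 0 0 0.014 0 -1; 0 0 0.014 0 -1'
```

```text
time: 2.98
tcp_pos: [0.6214, -0.1498, 0.2339]
tcp_rot: [[1.0, 0.002, -0.0], [0.002, -1.0, 0.0], [-0.0, -0.0, -1.0]]
force: [-1.5, 0.3, 3.9]
width: 0.0005
```

```bash
python3 -m pendant '0 0 0.002 0 -1; 0 0 0.004 0 -1; 0 0 0.006 0 -1; 0 0 0.008 0 -1; 0 0 0.008 0 -1'
```

```text
time: 3.6
tcp_pos: [0.6214, -0.1498, 0.2262]
tcp_rot: [[1.0, 0.002, -0.0], [0.002, -1.0, -0.0], [-0.0, 0.0, -1.0]]
force: [-2.1, 0.5, 6.2]
width: 0.0005
```

```bash
python3 -m pendant '0 0 0.0015 0 -1; 0 0 0.003 0 -1; 0 0 0.0045 0 -1; 0 0 0.006 0 -1; 0 0 0.0075 0 -1; 0 0 0.009 0 -1; 0 0 0.009 0 -1'
```

```text
time: 4.47
tcp_pos: [0.6214, -0.1498, 0.2175]
tcp_rot: [[1.0, 0.002, 0.0], [0.002, -1.0, -0.0], [0.0, 0.0, -1.0]]
force: [-1.4, 0.6, 6.4]
width: 0.0005
```

```bash
python3 -m pendant '0 0 -0.005 0 -1; 0 0 -0.015 0 -1; 0 0 -0.025 0 -1; 0 0 -0.025 0 -1; -0.015 0.03 -0.025 0 -1; -0.030 0.063 -0.025 0 -1; -0.0305 0.063 -0.025 0 -1;-0.0305 0.063 -0.025 0 -1'; python3 - <<'E'
from h import *
from rig import status
for n in ['wrist','side']: 
  P=eyes.camera_params(n); print(proj(P,[.6,-.195,.214]),proj(P,[.621,-.15,.221]))
  cv2.imwrite(f'pics/{n}3.png',eyes.camera(n))
a=cv2.imread('pics/side3.png')[90:230,210:350]
cv2.imwrite('pics/side3z.png',cv2.resize(a,(600,600),interpolation=cv2.INTER_CUBIC))
E
```

```text
time: 5.48
tcp_pos: [0.591, -0.2125, 0.2423]
tcp_rot: [[1.0, 0.001, 0.0], [0.001, -1.0, 0.001], [0.0, -0.001, -1.0]]
force: [-0.7, 0.1, 0.1]
width: 0.0005
[295.92619883 218.70119161] [335.90006044 144.51263938]
[274.7232765 156.1536753] [266.53459447 161.40812244]
```

View pics/wrist3.png

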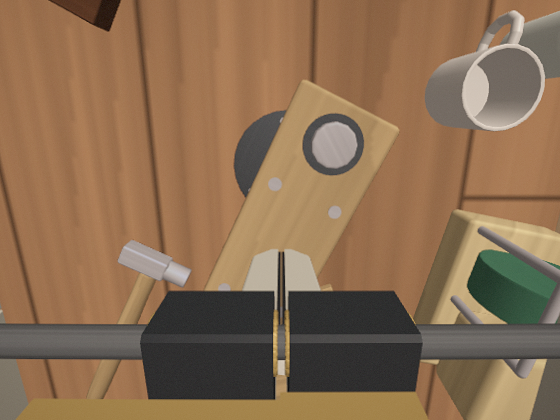

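View pics/side3z.png

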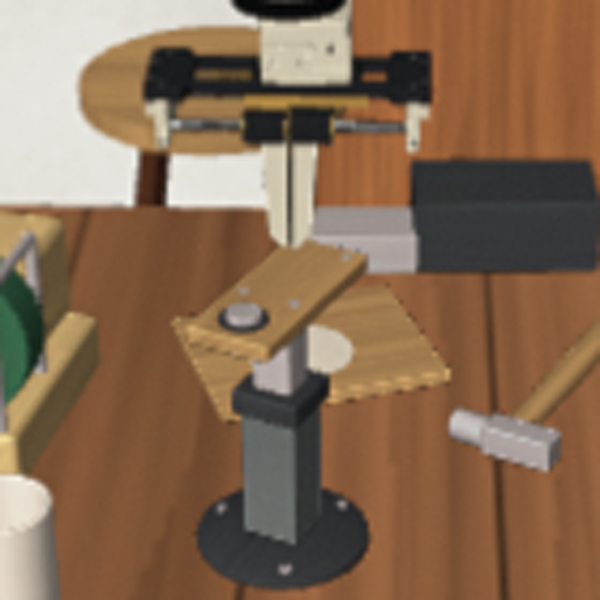

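The wrist image shows the button at (335,144), which matches the tube being about 10 mm down with the pin on the wall. The fingers are over bare wood, so I'll push down gently.

```bash
python3 -m pendant '0 0 0.01 0 -1; 0 0 0.02 0 -1; 0 0 0.025 0 -1; 0 0 0.028 0 -1; 0 0 0.031 0 -1; 0 0 0.033 0 -1; 0 0 0.035 0 -1; 0 0 0.035 0 -1'
```

```text
time: 6.58
tcp_pos: [0.5913, -0.2118, 0.2091]
tcp_rot: [[1.0, 0.003, 0.001], [0.003, -1.0, -0.0], [0.001, 0.0, -1.0]]
force: [-2.9, 1.1, 7.3]
width: 0.0002
```

```bash
python3 -m pendant '0 0 0.0015 0 -1; 0 0 0.003 0 -1; 0 0 0.0045 0 -1; 0 0 0.006 0 -1; 0 0 0.006 0 -1'
```

```text
time: 7.2
tcp_pos: [0.5913, -0.2118, 0.2049]
tcp_rot: [[1.0, 0.003, 0.003], [0.003, -1.0, -0.001], [0.003, 0.001, -1.0]]
force: [-3.7, 2.6, 8.8]
width: 0.0004
```

```bash
python3 -m pendant '0 0 0.001 0 -1; 0 0 0.002 0 -1;  0 0 0.003 0 -1; 0 0 0.003 0 -1'
```

```text
time: 7.7
tcp_pos: [0.5913, -0.2118, 0.2032]
tcp_rot: [[1.0, 0.003, 0.004], [0.003, -1.0, -0.002], [0.004, 0.002, -1.0]]
force: [-2.5, 1.5, 7.7]
width: 0.0004
```

```bash
python3 -m pendant '0 0 0.001 0 -1; 0 0 0.002 0 -1;  0 0 0.003 0 -1; 0 0 0.004 0 -1'
```

```text
time: 8.2
tcp_pos: [0.5913, -0.2118, 0.2007]
tcp_rot: [[1.0, 0.003, 0.005], [0.003, -1.0, -0.002], [0.005, 0.002, -1.0]]
force: [-4.0, 1.6, 7.8]
width: 0.0005
```

```bash
python3 -m pendant '0 0 0.001 0 -1; 0 0 0.002 0 -1;  0 0 0.003 0 -1; 0 0 0.004 0 -1'
```

```text
time: 8.7
tcp_pos: [0.5913, -0.2118, 0.1981]
tcp_rot: [[1.0, 0.003, 0.005], [0.003, -1.0, -0.003], [0.005, 0.003, -1.0]]
force: [-4.0, 2.0, 9.9]
width: 0.0004
```

```bash
python3 -m pendant '0 0 0.001 0 -1; 0 0 0.002 0 -1;  0 0 0.003 0 -1; 0 0 0.004 0 -1'
```

```text
time: 9.2
tcp_pos: [0.5913, -0.2118, 0.1953]
tcp_rot: [[1.0, 0.003, 0.006], [0.003, -1.0, -0.003], [0.006, 0.003, -1.0]]
force: [-2.5, 2.0, 7.5]
width: 0.0006
```

```bash
python3 -m pendant '0 0 0.001 0 -1; 0 0 0.002 0 -1;  0 0 0.003 0 -1; 0 0 0.004 0 -1'
```

```text
time: 9.7
tcp_pos: [0.5913, -0.2118, 0.1924]
tcp_rot: [[1.0, 0.003, 0.007], [0.003, -1.0, -0.004], [0.007, 0.004, -1.0]]
force: [-2.5, 3.3, 7.8]
width: 0.0005
```

```bash
python3 -m pendant '0 0 0.001 0 -1; 0 0 0.002 0 -1;  0 0 0.003 0 -1; 0 0 0.004 0 -1'
```

```text
time: 10.2
tcp_pos: [0.5913, -0.2118, 0.1896]
tcp_rot: [[1.0, 0.003, 0.008], [0.003, -1.0, -0.004], [0.008, 0.004, -1.0]]
force: [-3.4, 3.3, 11.6]
width: 0.0005
```

```bash
python3 - <<'E'
from h import *
from rig import status
P=eyes.camera_params('wrist'); im=eyes.camera('wrist')
d=status.state()['tcp_pos'][2]; print(d, status.state()['force'])
print('wall',proj(P,[.621,-.15,d+.007]),'out',proj(P,[.621,-.15,d+.014]))
cv2.imwrite('pics/w4.png',cv2.resize(im[60:210,240:440],(800,600),interpolation=cv2.INTER_CUBIC))
E
```

```text
0.18958069217439055 [-2.65267147  0.43382     8.17395583]
wall [345.10247797 152.09783423] out [348.07175649 154.02512923]
```

View pics/w4.png

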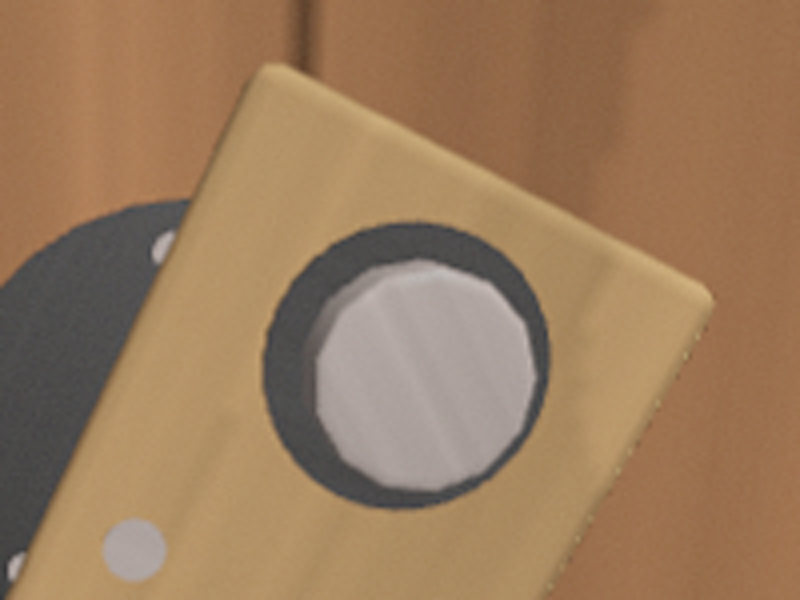

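```bash
python3 - <<'E'
import cv2
im=cv2.imread('pics/wrist3.png')
cv2.imwrite('pics/w3z.png',cv2.resize(im[60:210,240:440],(800,600),interpolation=cv2.INTER_CUBIC))
E
```

```text
(no output)
```

View pics/w3z.png

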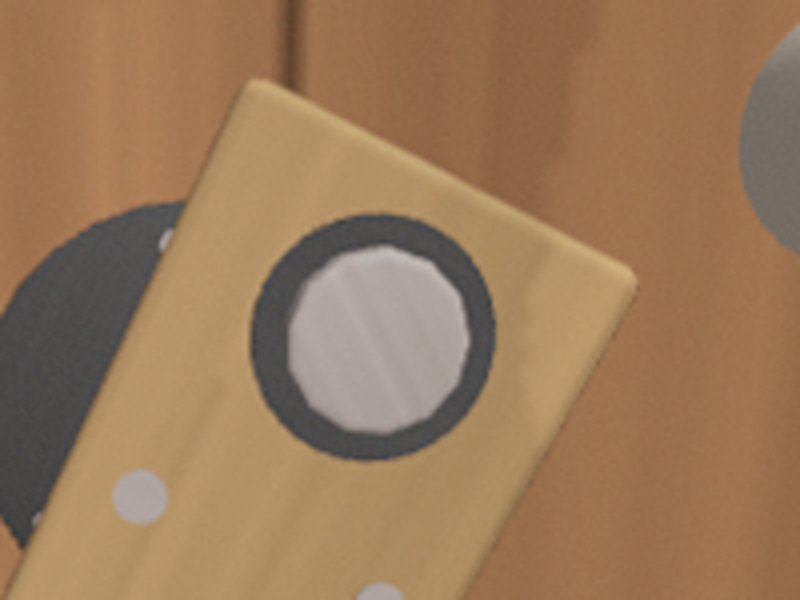

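The ring-to-button size ratio rose from 0.74 to 0.77 and the button's side is now visible, so it looks popped out. I'll lift clear and check.

```bash
python3 -m pendant '0 0 -0.01 0 -1; 0 0 -0.03 0 -1; 0 0 -0.053 0 -1; 0 0 -0.053 0 -1; 0 0 -0.053 0 -1'; python3 - <<'E'
from h import *
from rig import status
P=eyes.camera_params('wrist'); im=eyes.camera('wrist')
d=.1895
print('wall',proj(P,[.621,-.15,d+.007]),'out',proj(P,[.621,-.15,d+.014]))
for k in (.007,.014):
  print(k,np.linalg.norm(proj(P,[.634,-.15,d+k])-proj(P,[.608,-.15,d+k])))
cv2.imwrite('pics/w5.png',cv2.resize(im[60:210,240:440],(800,600),interpolation=cv2.INTER_CUBIC))
a=eyes.camera('side')[90:230,210:350]
cv2.imwrite('pics/side5z.png',cv2.resize(a,(600,600),interpolation=cv2.INTER_CUBIC))
E
```

```text
time: 10.88
tcp_pos: [0.5907, -0.2115, 0.2418]
tcp_rot: [[1.0, 0.003, 0.007], [0.003, -1.0, -0.004], [0.007, 0.004, -1.0]]
force: [0.0, 0.2, 0.0]
width: 0.0004
wall [330.02315554 142.17793915] out [331.73955172 143.28712714]
0.007 42.08272807432078
0.014 43.48484233493856
```

View pics/w5.png

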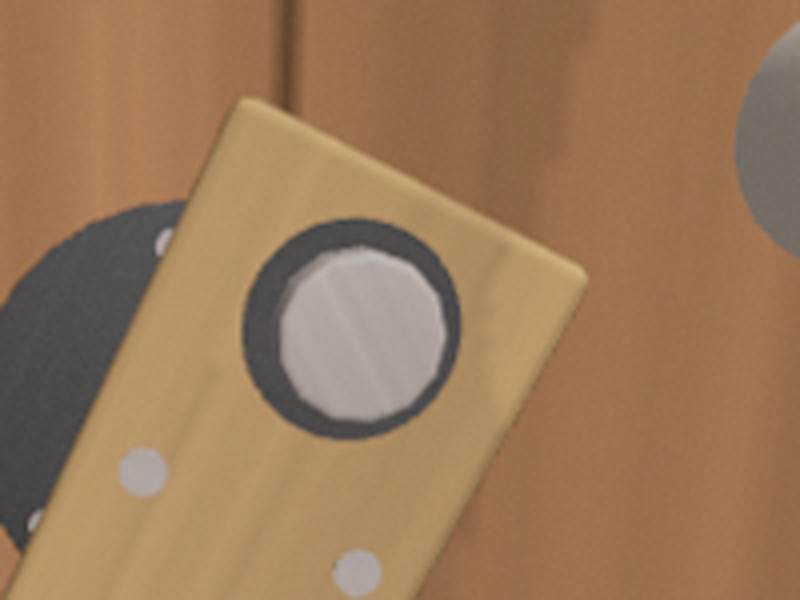

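View pics/side5z.png

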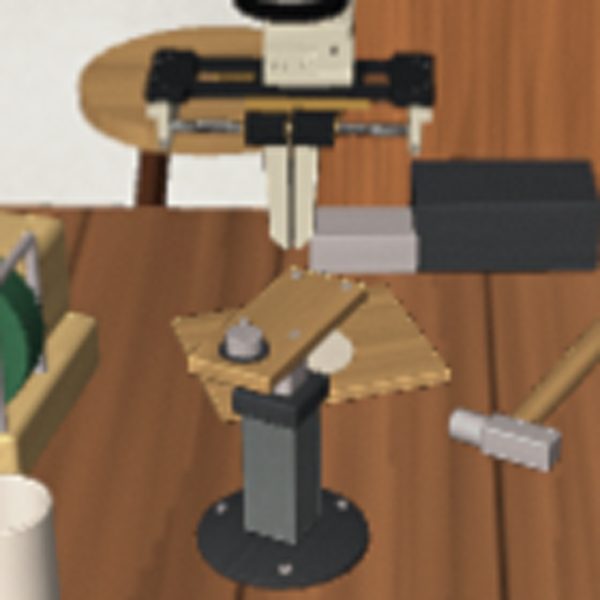

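The side view shows the button standing clearly higher above its ring than in the earlier picture, so the catch has snapped in. I'll back off a little further and hand in.

```bash
python3 -m pendant '0 0 -0.02 0 -0.5; 0 0 -0.04 0 -0.5; 0 0 -0.04 0 -0.5; 0 0 -0.04 0 -0.5'; python3 - <<'E'
from h import *
im=eyes.camera('scene'); cv2.imwrite('pics/end.png',im)
from rig import ticket
print(ticket.job_done())
E
```

```text
time: 11.48
tcp_pos: [0.5898, -0.211, 0.2798]
tcp_rot: [[1.0, 0.003, 0.004], [0.003, -1.0, -0.002], [0.004, 0.002, -1.0]]
force: [0.4, -0.6, -0.2]
width: 0.0233
the job is handed in; nothing more can be done
None
```

View pics/end.png

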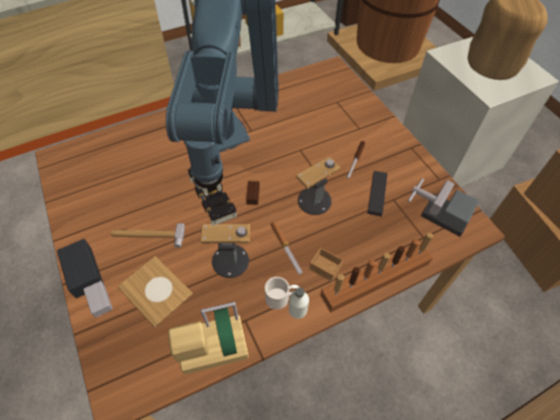

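The taller rest is lowered one hole, and its catch appears to have snapped into the next hole below. I handed the job in at about 11.5 s; no verdict is reported.

I pressed the button fully and slid the tube about 10 mm. I then let go and pushed the bare wood of the pad down in small steps until the button popped out. The tube ended about 34 mm down, reckoned from the fingertip height, and no force reading went above 12 N.

- **Catch:** In the last close side view the button stands well clear of its ring, higher than while the pin rode on the wall. I did not push further to feel the catch stop, so the snap is confirmed only by pictures. One wrist-camera estimate of the button's height was ambiguous. The button-to-ring size and the side view both show it out.
- **Surroundings:** By eye in the final scene picture, the lower rest and the bystanders are where they were. The gripper stood about 75 mm above the button, touching nothing.

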